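# Clear and index the round stone

## Robot

A 6-joint arm with a two-finger parallel gripper is mounted at the origin on the work surface. World frame = base frame: x ahead of the robot, y to its left, z up, the work surface at z = 0. Lengths are in mm, angles in rad, forces in N, time in s.
With the tool pointing down it reaches from about 300 to 1000 mm from the base axis. Payload 5.1 kg.
Tool frame: the origin (TCP) lies on the centre line of the jaws, within the pads' length; the fingertips stand 11 mm ahead of it and the grasp point (between the pads) lies 8 mm behind it (ctrl.finger_overhang is the distance from the TCP to the fingertips, in mm); z points along the fingers, x is the direction in which the jaws open and shut, and the axes are right-handed (so a half turn about z gives the same grasp; the last joint's range is limited). The gripper opens to 95 mm and grips with 3 to 60 N. Pads are 20 mm wide; open, the fingers measure 119 mm over their backs; the gripper's body (75 mm by 180 mm) begins 59 mm behind the grasp point.
Start: joints at [-1.193, 0.124, 1.65, -0, 1.367, -0.083], TCP at [289, -582.206, 225.656] pointing down, gripper open.
Joint ranges: [-2.61, 2.61], [-1.02, 2.33], [0.03, 2.71], [-1.35, 4.49], [0.32, 2.68], [-2.91, 2.91]. Speed limits (rad/s): [2.57, 2.57, 3.14, 3.14, 3.14, 3.14].

## Interface

Orientations are given as [roll, pitch, yaw] about the fixed x, y, z axes, in that order (R = Rz(yaw) Ry(pitch) Rx(roll)).
In Python, from cell import ctrl gives the robot as it stands. Calls block until the motion is done:
- ctrl.move_ptp(position, orientation): joint-space move of the TCP to a pose.
- ctrl.movel(position, attitude=None, max_speed=150, threshold=None): straight line of the TCP; attitude=None keeps the orientation; max_speed is the mean speed in mm/s. With threshold (N) it stops when the force on the tool has changed by that much, and returns True; else False.
- ctrl.move_joints(angles): joint-space move.
- ctrl.ungrasp() and ctrl.close_gripper(force=None): open the fingers fully, or close them until they stop; force is the grip in N (None keeps the last).
- ctrl.wait(seconds).
- ctrl.ik(position, orientation): joint angles nearest the present ones, or None.
- ctrl.get_image(name): name is "scene" or "top" or "wrist"; returns (picture, depth): 420x560x3 uint8, blue, green, red; 420x560 float32, mm along the optical axis (not along the pixel's ray), 0 where there is no reading.
- ctrl.camera_info(name): a dict with "intrinsics" (3x3 intrinsics, pixels), "R" (3x3) and "t" (3): a world point X has camera coordinates R X + t. Camera axes: x right, y down, z forward; pixel columns grow to the right and rows downward; lengths in mm; the calibration is good to about 2 mm. A picture is of the moment at which its call begins: read the wrist's pose just before it. camera_info takes no time and is no camera call; for the wrist camera it gives the pose at the moment of the call.
A pose or a line that the arm cannot do raises ctrl.MotionError and nothing moves.
- ctrl.job_done(): hands the job in, once; it reports no verdict.
Trained networks look in the newest picture that a camera, given by its name, has taken for a name from the list of things; names that differ only in an ending like _2 or _b are one class to them, and where a whole thing is asked for, a point or a joint stands for the part that bears it (a point fixed in the world has none). Each returns a list of dicts, best first, with "score" (0 to 1); they miss things now and then, are a little off and sometimes report something else, mostly with a low value. They report only what shows in the picture. A call takes as long as a camera call. They do not tell look-alikes from the thing itself.
- ctrl.trace(camera, query): "pixels" (420x560 bool, what is visible of it) and "rect" ([left, top, width, height] in pixels, round what is visible of it).
Readings, each from a call of its own:
- ctrl.read_clock(): time.
- ctrl.read_joint_positions(): joint angles.
- ctrl.read_joint_velocities(): joint speeds.
- ctrl.read_tau(): joint torques, N m.
- ctrl.read_tool_pos(): TCP position.
- ctrl.read_tool_rot(): TCP orientation.
- ctrl.read_wrist_force(): force on the tool from outside, world axes, zero at the start.
- ctrl.read_torque(): the same for the moment, N m.
- ctrl.read_finger_gap(): finger opening in mm.
Only numpy, scipy, OpenCV 4.12 (cv2) and the standard library are available. Lean on these libraries where they do the work, as an engineer would, in place of code of your own. Each camera call takes 0.05 s, during which the arm holds its last target. There are 200 camera calls.

## Task

To set the round stone up for the next cut, first lay every chisel, from the stone and from the bench, crosswise over both rails of the chisel rest, roughly centred and square to the rails, with the blades on the red rail's side. Only when all of them are there, turn the round stone by pushing gently at its edge (soft stone: never press it with more than 15 N) until its notch squarely faces the brass pointer, to about 3 degrees, and then lay the boxwood rule flat on the middle of the stone, in line with the pointer. Leave the seedling, mallet and pencil tin alone.

Things in the scene. Friction and masses are not known exactly. Their poses are not given: they have to be found in the camera images.
- turntable: low fixed dark steel foot (106 mm radius, 23 mm high) that carries the round stone. Origin on the bench, on the stone's turning axis; z up; its x axis points from the axis to the brass pointer, a 12 mm high brass arrow on the bench 120 to 164 mm from the axis
- pointer_tip (a point): tip of the brass pointer, 122 mm from the turning axis, 12 mm above the bench, just outside the stone's rim
- stone_notch (a point): middle of the notch in the stone's rim, 105 mm from the turning axis, at the height of the stone's top face. The notch goes right through the stone's thickness, is about 46 mm wide at the rim, narrowing to about 27 mm at its floor 26 mm in from the rim; under it lies the dark foot, 23 mm above the bench
- stone_top (a point): centre of the top face of the round pale limestone: a disc of 110 mm radius, underside 25 mm and top 60 mm above the bench, with one notch in its rim. It turns on the turntable any number of turns either way, against a steady friction of about 0.22 N m (2 N at the rim), and stays where it is left. Soft: fingers pressing it with more than 15 N chip it
- rest: fixed chisel rest: two parallel rails 12 mm wide and 220 mm long. Origin on the bench under its middle; rails run along its y axis, their middles at x = -42 mm (plain wood) and x = +42 mm (red); rail tops 45 mm above the bench; between them open space down to a board 8 mm high. A chisel laid across both rails has its middle 52 mm above the bench
- chisel_a: letter-cutting chisel, a straight square steel bar 180 mm long, 14 x 14 mm, 0.24 kg (varies), dark shank, blue struck end at its own -x, bright blade at its own +x. Origin at the middle of the bar; its x axis runs along the bar to the blade; it may lie on any of its four sides. At the start on the stone, if present.
- chisel_b: letter-cutting chisel, a straight square steel bar 180 mm long, 14 x 14 mm, 0.24 kg (varies), dark shank, blue struck end at its own -x, bright blade at its own +x. Origin at the middle of the bar; its x axis runs along the bar to the blade; it may lie on any of its four sides. At the start on the stone, if present.
- chisel_c: letter-cutting chisel, a straight square steel bar 180 mm long, 14 x 14 mm, 0.24 kg (varies), dark shank, blue struck end at its own -x, bright blade at its own +x. Origin at the middle of the bar; its x axis runs along the bar to the blade; it may lie on any of its four sides. At the start on the stone, if present.
- chisel_d: letter-cutting chisel, a straight square steel bar 180 mm long, 14 x 14 mm, 0.24 kg (varies), dark shank, blue struck end at its own -x, bright blade at its own +x. Origin at the middle of the bar; its x axis runs along the bar to the blade; it may lie on any of its four sides. At the start on the bench between stone and rest; always present.
- chisel_a_tip (a point): cutting edge of chisel_a, 90 mm from its middle
- chisel_b_tip (a point): cutting edge of chisel_b, 90 mm from its middle
- chisel_c_tip (a point): cutting edge of chisel_c, 90 mm from its middle
- chisel_d_tip (a point): cutting edge of chisel_d, 90 mm from its middle
- stone (a joint): turning angle of the round stone on the turntable, rad, counter-clockwise from above; any whole number of turns (0, 2 pi, ..) has the notch at the pointer
- rule: pale boxwood rule, a straight bar 140 mm long, 18 mm wide and 16 mm high, 0.06 kg, brass ends. Origin at its middle, x axis along its length, z up; at the start on the bench beyond the loose chisel, roughly crosswise. Lying on the stone its middle is 68 mm above the bench
- pot: bystander: potted seedling, 70 mm wide, 70 mm high, origin under its middle
- mallet: bystander: steel carver's mallet standing on its head, 60 mm wide, 185 mm high, origin under its middle
- pencil_tin: bystander: pencil tin, 64 mm wide, 125 mm high, origin under its middle
Things that resemble listed ones, but are neither listed nor needed, are in the scene too. What is meant by the rule is not pink or turquoise, and is the larger of those in its own colour.

How it is judged (in metres and radians):
On the way, in this order (a step that is already met when the one before it is completed fails the run):
1. every chisel present lies across both rails of the rest, blades on the red rail's side (x of chisel_a in the frame of rest between -0.03 and 0.03 m and y of chisel_a in the frame of rest between -0.108 and 0.108 m and z of chisel_a in the frame of rest between 0.047 and 0.058 m and angle between the x axis of each of chisel_a, chisel_b, chisel_c, chisel_d and the x axis of rest, either way round below 0.25 rad and x of each of chisel_a_tip, chisel_b_tip, chisel_c_tip, chisel_d_tip in the frame of rest above 0.03 m and linear speed of each of chisel_a, chisel_b, chisel_c, chisel_d below 0.02 m/s and x of chisel_b in the frame of rest between -0.03 and 0.03 m and y of chisel_b in the frame of rest between -0.108 and 0.108 m and z of chisel_b in the frame of rest between 0.047 and 0.058 m and x of chisel_c in the frame of rest between -0.03 and 0.03 m and y of chisel_c in the frame of rest between -0.108 and 0.108 m and z of chisel_c in the frame of rest between 0.047 and 0.058 m and x of chisel_d in the frame of rest between -0.03 and 0.03 m and y of chisel_d in the frame of rest between -0.108 and 0.108 m and z of chisel_d in the frame of rest between 0.047 and 0.058 m), for 0.2 s.
2. the stone is turned until its notch faces the pointer (y of stone_notch in the frame of turntable between -0.006 and 0.006 m and x of stone_notch in the frame of turntable above 0 m), for 0.2 s.
3. the rule lies on the stone along the line to the pointer (x of rule in the frame of turntable between -0.03 and 0.03 m and y of rule in the frame of turntable between -0.015 and 0.015 m and z of rule in the frame of turntable between 0.064 and 0.073 m and angle between the x axis of rule and the x axis of turntable, either way round below 0.12 rad and linear speed of rule below 0.02 m/s), for 0.2 s.
At the end, for the whole second after the job is handed in: Chisels on both rails, middles within 30 mm of the rest's midline, square to 0.25 rad, blades on the red side. Notch within 6 mm sideways of the axis-pointer line. Rule flat on the stone, middle within 15 mm beside that line and 30 mm along it from the axis, parallel to 0.12 rad. All at rest (all of step 1 and all of step 2 and all of step 3 and velocity of joint stone between -0.02 and 0.02 rad/s); the robot touches nothing.
It fails at once if the soft stone is pressed by the fingers with more than 15 N (contact force between the fingers and stone above 15 N).
It fails at once if the potted seedling is shifted by more than 3 cm or tipped over (distance of pot from where it was at the start of the episode above 0.03 m or angle between pot's own z axis and vertical above 0.5 rad).
It fails at once if the mallet is shifted by more than 3 cm or tipped over (distance of mallet from where it was at the start of the episode above 0.03 m or angle between mallet's own z axis and vertical above 0.5 rad).
It fails at once if the pencil tin is shifted by more than 3 cm or tipped over (distance of pencil_tin from where it was at the start of the episode above 0.03 m or angle between pencil_tin's own z axis and vertical above 0.5 rad).
Of chisel_a, chisel_b, chisel_c only 2 to 3 are there at a start; the rules pass over those that are not, and their reading is None.
At some moment in a run one of chisel_d, rule may be knocked a few centimetres aside while the robot is not near it.
Once in a run the grip may slacken for a moment while it holds something.
It also fails if it takes over 208 s, if anything falls off the work surface, if the arm or the gripper's body presses on something with over 40 N, if the wrist force passes 120 N, or if a joint passes its speed limit or range.

## Working session

There is one attempt and no reset: what is moved stays moved. The work goes in short steps, each a Python script; the robot and the scene stay as the last script left them, time stands still between calls to the robot, and variables do not carry over. Pictures are saved under pics/ and viewed, about 12 in all and at most 16, crops included, and the job is handed in when it is done.

```bash
ls; mkdir -p pics
python3 - <<'E'
from cell import ctrl
import cv2,numpy as np
for n in ("scene","top"):
    im,d=ctrl.get_image(n); cv2.imwrite(f"pics/{n}0.png",im); np.save(f"{n}0.npy",d)
    c=ctrl.camera_info(n); print(n,c["intrinsics"],c["R"],c["t"])
print(ctrl.read_clock(),ctrl.read_tool_rot())
E
```

```text
pics
scene [[416.49601428   0.         284.74592423]
 [  0.         416.49601428 205.52796202]
 [  0.           0.           1.        ]] [[ 0.42699562  0.90418587  0.01107513]
 [ 0.61890756 -0.28330153 -0.7325938 ]
 [-0.65926336  0.31966883 -0.68057598]] [-254.78517553 -362.21135144 1283.22474076]
top [[444.61702536   0.         278.03080002]
 [  0.         444.61702536 216.04688785]
 [  0.           0.           1.        ]] [[ 0.01493087 -0.99983331  0.01050814]
 [-0.98098103 -0.0166818  -0.19338546]
 [ 0.19352852 -0.00742087 -0.98106658]] [-29.96846533 637.05489152 994.57199202]
0.1 [-3.14145274e+00  1.91164298e-03 -1.10999692e+00]
```

View pics/top0.png

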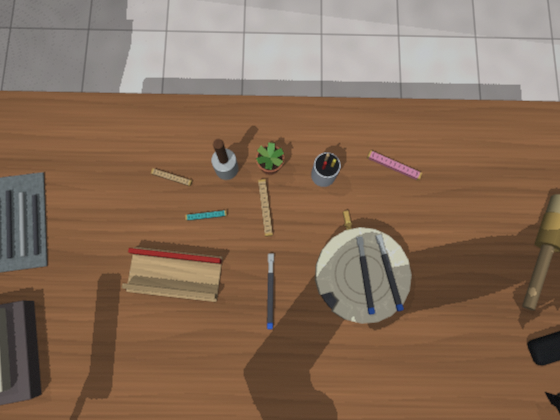

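View pics/scene0.png

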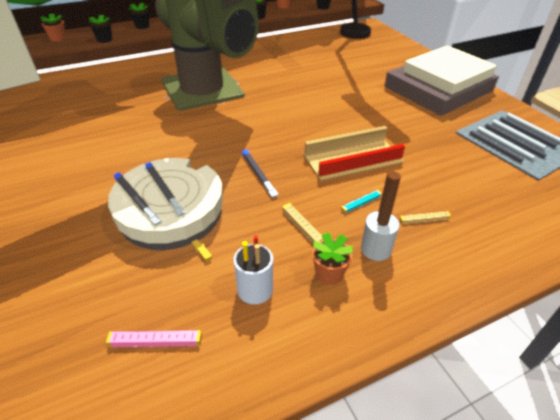

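The top view shows the stone at (364,275) with two chisels on it (366,275 and 390,272), their blades up. The notch is at about (328,299), the pointer at (348,218), the rest at (173,275) with its red rail up, and chisel_d at (270,290).
Rule candidates: the large pale one at (265,207), a small pale one at (171,176), turquoise at (206,215) and pink at (395,165). I choose (265,207). The chisels on the mat at (25,220) are decoys.

```bash
cat > h.py <<'E'
from cell import ctrl
import cv2, numpy as np
def cloud(name,d,info):
    v,u=np.mgrid[0:420,0:560]; K=info["intrinsics"]
    P=np.stack([(u-K[0,2])*d/K[0,0],(v-K[1,2])*d/K[1,1],d],-1)
    W=(P-info["t"])@info["R"]
    W[d<=0]=np.nan
    return W
def snap(name):
    info=ctrl.camera_info(name); im,d=ctrl.get_image(name)
    return im,d,cloud(name,d,info)
def rects(mask,W,zmin=None):
    """components of a mask -> world xy rectangles: centre,len,wid,angle,z"""
    out=[]
    n,l,s,c=cv2.connectedComponentsWithStats(mask.astype(np.uint8))
    for i in range(1,n):
        if s[i,4]<40: continue
        p=W[l==i]; p=p[np.isfinite(p[:,0])]
        if len(p)<20: continue
        z=np.percentile(p[:,2],75)
        q=p[p[:,2]>(z-7)]
        (cx,cy),(a,b),t=cv2.minAreaRect(q[:,:2].astype(np.float32))
        t=np.radians(t)
        if b>a: a,b,t=b,a,t+np.pi/2
        t=(t+np.pi/2)%np.pi-np.pi/2
        out.append(dict(c=(round(cx,1),round(cy,1)),L=round(a,1),w=round(b,1),yaw=round(t,3),z=round(float(z),1),pix=tuple(np.round(c[i]).astype(int)),n=int(s[i,4])))
    return out
E
python3 - <<'E'
from h import *
im,d,W=snap("top")
for q in ["chisel_a","rule","rest","stone_top","turntable","pot","mallet","pencil_tin"]:
    for r in ctrl.trace("top",q)[:6]:
        print(q,round(r["score"],2),r["rect"],rects(r["pixels"],W))
# pointer, red rail, by colour
hsv=cv2.cvtColor(im,cv2.COLOR_BGR2HSV)
m=np.zeros((420,560),bool); m[205:228,335:360]=True
y=m&(hsv[...,0]>18)&(hsv[...,0]<32)&(hsv[...,1]>120)&(hsv[...,2]>90)
print("pointer",rects(y,W), y.sum())
m[:]=0; m[240:270,120:230]=True
print("red",rects(m&((hsv[...,0]<5)|(hsv[...,0]>173))&(hsv[...,1]>180),W))
s=np.isfinite(W[...,0])&(W[...,2]>53)&(W[...,2]<64); s[:230]=0;s[:,:310]=0;s[:,420:]=0
c,r=cv2.minEnclosingCircle(W[s][:,:2].astype(np.float32)); print("stone",c,r)
cv2.imwrite("pics/crop.png",cv2.resize(im[140:350,110:430],None,fx=2.5,fy=2.5,interpolation=2))
print(ctrl.read_clock())
E
```

```text
chisel_a 0.95 [374.8, 235.8, 27.8, 76.5] [{'c': (508.5, -278.7), 'L': 179.5, 'w': 15.2, 'yaw': np.float64(0.261), 'z': 72.5, 'pix': (np.int64(390), np.int64(274)), 'n': 537}]
chisel_a 0.79 [356.6, 237.7, 16.1, 76.7] [{'c': (501.4, -223.5), 'L': 178.5, 'w': 14.9, 'yaw': np.float64(0.133), 'z': 73.0, 'pix': (np.int64(366), np.int64(275)), 'n': 467}]
chisel_a 0.61 [267.4, 254.2, 8.8, 75.8] [{'c': (463.2, -4.5), 'L': 178.9, 'w': 14.0, 'yaw': np.float64(0.004), 'z': 13.2, 'pix': (np.int64(270), np.int64(292)), 'n': 428}]
rule 0.94 [259.3, 177.2, 13.1, 59.9] [{'c': (669.4, 12.1), 'L': 143.7, 'w': 17.9, 'yaw': np.float64(0.143), 'z': 15.6, 'pix': (np.int64(265), np.int64(209)), 'n': 432}]
rule 0.76 [370.1, 152.6, 52.3, 28.3] [{'c': (785.6, -315.4), 'L': 140.3, 'w': 20.1, 'yaw': np.float64(1.143), 'z': 14.9, 'pix': (np.int64(394), np.int64(165)), 'n': 438}]
rule 0.61 [183.7, 211.9, 43.4, 9.3] [{'c': (646.6, 159.7), 'L': 101.0, 'w': 13.8, 'yaw': np.float64(-1.44), 'z': 11.2, 'pix': (np.int64(206), np.int64(216)), 'n': 243}]
rest 0.85 [119.8, 244.9, 102.8, 59.0] [{'c': (500.2, 229.3), 'L': 220
[... 1624 characters left out ...]
14}]
pencil_tin 0.33 [258.5, 177.9, 13.2, 58.0] [{'c': (669.5, 12.1), 'L': 143.4, 'w': 17.9, 'yaw': np.float64(0.143), 'z': 15.7, 'pix': (np.int64(265), np.int64(208)), 'n': 409}]
pencil_tin 0.17 [257.0, 142.7, 27.2, 33.7] [{'c': (783.3, 3.0), 'L': 66.7, 'w': 60.3, 'yaw': np.float64(0.01), 'z': 68.7, 'pix': (np.int64(270), np.int64(159)), 'n': 656}]
pointer [{'c': (643.2, -193.7), 'L': 41.2, 'w': 15.8, 'yaw': np.float64(0.073), 'z': 11.5, 'pix': (np.int64(347), np.int64(219)), 'n': 96}] 96
red [{'c': (545.8, 267.4), 'L': 133.2, 'w': 9.8, 'yaw': np.float64(1.478), 'z': 45.1, 'pix': (np.int64(156), np.int64(253)), 'n': 148}]
stone (503.1238708496094, -221.8527374267578) 111.52374267578125
0.55
```

View pics/crop.png

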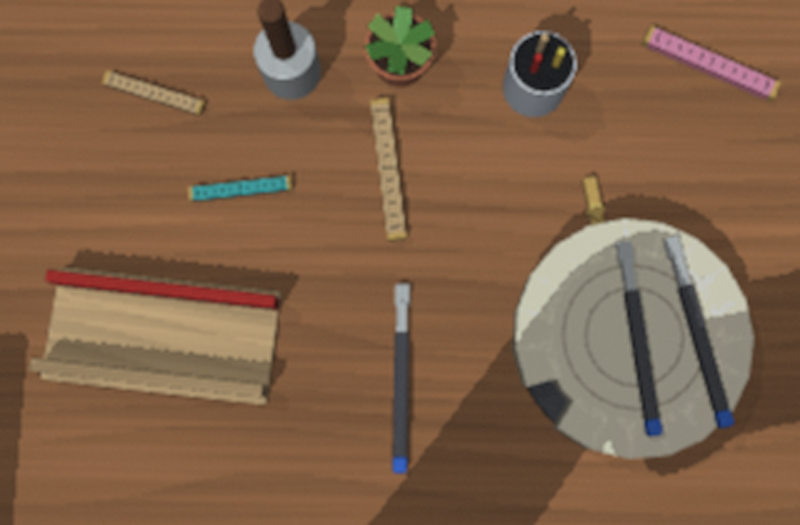

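Detections match the picture, and the choice of rule holds up in the crop. I'll start with the chisel at y≈-279, offsetting the jaws so a finger doesn't land on its neighbour.

```bash
cat >> h.py <<'E'
PI=np.pi
REST=np.array([500.2,229.3]); RYAW=-0.095
def down(yaw): return [PI,0,yaw]
def ax(yaw): return np.array([np.cos(yaw),np.sin(yaw)])
def pick(c,yaw,ztop_support,off=0,force=40,tip=3,h=160):
    """grasp bar at c with axis yaw; off shifts the jaws along bar's left normal"""
    c=np.array(c); o=down(yaw-PI/2); n=ax(yaw+PI/2); p=c+off*n
    z=ztop_support+tip+ctrl.finger_overhang
    ctrl.ungrasp(); ctrl.move_ptp([*p,h],o)
    ctrl.movel([*p,z+25],max_speed=200)
    hit=ctrl.movel([*p,z],max_speed=60,threshold=6)
    ctrl.close_gripper(force); g=ctrl.read_finger_gap()
    ctrl.movel([*p,h],max_speed=120)
    print("pick hit",hit,"gap",g,ctrl.read_finger_gap(),"F",ctrl.read_wrist_force().round(1) if hasattr(ctrl.read_wrist_force(),'round') else ctrl.read_wrist_force())
def place(c,yaw,ztop_support,tip=3,h=160,above=1):
    o=down(yaw-PI/2); z=ztop_support+tip+ctrl.finger_overhang+above
    ctrl.move_ptp([*c,h],o)
    print("gap before place",ctrl.read_finger_gap())
    ctrl.movel([*c,z+20],max_speed=150)
    hit=ctrl.movel([*c,z-2],max_speed=30,threshold=4)
    print("touch",hit,ctrl.read_tool_pos(), "gap",ctrl.read_finger_gap())
    ctrl.ungrasp(); ctrl.movel([*c,h],max_speed=150)
def bars(q,name="top"):
    im,d,W=snap(name); out=[]
    for r in ctrl.trace(name,q): out+=[(round(r["score"],2),x) for x in rects(r["pixels"],W)]
    return out
def slot(y): return REST+y*ax(RYAW+PI/2)
E
python3 - <<'E'
from h import *
pick((508.5,-278.7),0.26,60,off=-22)
place(slot(-78),RYAW,45)
ctrl.move_ptp([400,330,250],down(RYAW-PI/2))
for b in bars("chisel_a"): print(b)
print(ctrl.read_clock())
E
```

```text
pick hit False gap 13.761081540922408 13.999241714827015 F [-0.4  0.7 -1.6]
gap before place 13.416544388740485
touch True [492.33359903 151.59312262  58.96807626] gap 13.68892238876367
(0.91, {'c': (490.7, 151.3), 'L': 177.2, 'w': 14.4, 'yaw': np.float64(-0.098), 'z': 58.4, 'pix': (np.int64(203), np.int64(280)), 'n': 472})
(0.91, {'c': (500.0, -223.6), 'L': 175.6, 'w': 14.2, 'yaw': np.float64(0.142), 'z': 72.7, 'pix': (np.int64(366), np.int64(279)), 'n': 448})
(0.63, {'c': (463.2, -4.7), 'L': 174.0, 'w': 12.2, 'yaw': np.float64(0.017), 'z': 13.4, 'pix': (np.int64(270), np.int64(292)), 'n': 362})
(0.56, {'c': (669.4, 12.1), 'L': 142.9, 'w': 17.9, 'yaw': np.float64(0.144), 'z': 15.7, 'pix': (np.int64(265), np.int64(207)), 'n': 411})
(0.16, {'c': (769.2, 112.6), 'L': 22.2, 'w': 21.8, 'yaw': np.float64(-0.908), 'z': 117.4, 'pix': (np.int64(224), np.int64(162)), 'n': 745})
11.4667
```

Run:
```python
from h import *
pick((500.8,-223.5),0.136,60)
place(slot(0),RYAW,45)
ctrl.move_ptp([400,330,250],down(RYAW-PI/2))
B=bars("chisel_a")
for b in B: print(b)
d=[b for s,b in B if b["z"]<20 and 165<b["L"]<190 and b["c"][1]>-130 and b["c"][1]<100]
if d:
    pick(d[0]["c"],float(d[0]["yaw"]),0)
    place(slot(78),RYAW,45)
    ctrl.move_ptp([400,-60,250],down(RYAW-PI/2))
    im,dd,W=snap("top"); cv2.imwrite("pics/after3.png",im)
    for r in ctrl.trace("top","chisel_a"): print(r["score"],rects(r["pixels"],W))
print(ctrl.read_clock())
```

```text
pick hit False gap 13.692933980856466 13.531405218104542 F [-0.2 -0.5 -2.6]
gap before place 13.942621228577353
touch True [499.72317088 229.17975011  58.97252902] gap 13.572431996263587
(0.93, {'c': (491.8, 151.5), 'L': 179.4, 'w': 15.2, 'yaw': np.float64(-0.096), 'z': 58.0, 'pix': (np.int64(203), np.int64(279)), 'n': 515})
(0.91, {'c': (500.2, 228.9), 'L': 174.8, 'w': 14.3, 'yaw': np.float64(-0.097), 'z': 58.0, 'pix': (np.int64(170), np.int64(273)), 'n': 496})
(0.89, {'c': (463.2, -4.5), 'L': 178.9, 'w': 14.0, 'yaw': np.float64(0.004), 'z': 13.4, 'pix': (np.int64(270), np.int64(292)), 'n': 394})
(0.66, {'c': (782.8, 2.2), 'L': 65.1, 'w': 61.8, 'yaw': np.float64(-1.18), 'z': 69.2, 'pix': (np.int64(270), np.int64(159)), 'n': 655})
pick hit False gap 13.811220838579004 13.684982620582968 F [-0.5 -0.4 -1.7]
gap before place 13.491764122307933
touch True [507.1709743  306.80211147  59.0138208 ] gap 13.36191971839191
0.93 [{'c': (491.8, 151.5), 'L': 179.5, 'w': 14.8, 'yaw': np.float64(-0.092), 'z': 58.0, 'pix': (np.int64(203), np.int64(278)), 'n': 497}]
0.87 [{'c': (500.2, 229.0), 'L': 179.5, 'w': 15.4, 'yaw': np.float64(-0.092), 'z': 57.9, 'pix': (np.int64(170), np.int64(275)), 'n': 603}]
0.61 [{'c': (505.5, 306.7), 'L': 175.3, 'w': 15.5, 'yaw': np.float64(-0.088), 'z': 58.2, 'pix': (np.int64(137), np.int64(273)), 'n': 527}]
34.6667
```

View pics/after3.png

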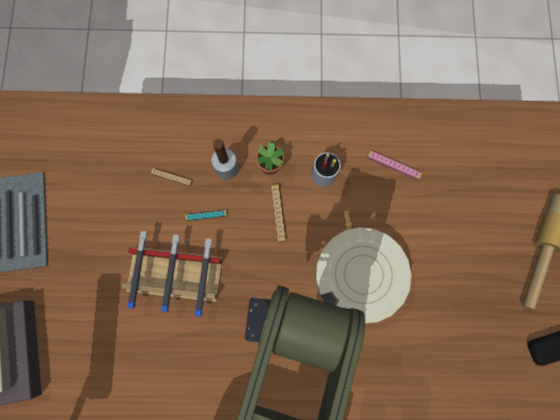

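All three chisels now lie across the rest with their blades over the red rail, at (137,270), (170,273) and (203,277). The rule has been knocked aside to (278,212). Next I'll measure the notch and pointer with the top and wrist cameras.

```bash
cat >> h.py <<'E'
def stone_state(name):
    """(axis centre, pointer angle, notch angle) in world from camera"""
    im,d,W=snap(name); x,y,z=W[...,0],W[...,1],W[...,2]
    near=np.hypot(x-503,y+222)<125
    s=near&(z>54)&(z<65)
    pts=W[s][:,:2]
    from scipy.optimize import least_squares
    # rim pts: outermost per angle bin
    c=np.array([503.,-222.])
    for _ in range(3):
        a=np.arctan2(*(pts-c).T[::-1]); r=np.hypot(*(pts-c).T)
        b=((a+PI)/(2*PI)*90).astype(int)%90
        rim=np.array([pts[b==i][r[b==i].argmax()] for i in range(90) if (b==i).any() and r[b==i].max()>103])
        f=least_squares(lambda p:np.hypot(rim[:,0]-p[0],rim[:,1]-p[1])-p[2],[*c,110],loss='soft_l1'); c=f.x[:2]
    R=np.hypot(x-c[0],y-c[1])
    low=(R>90)&(R<105)&(z<50)&(z>5)
    v=(np.stack([x,y],-1)[low]-c); na=np.arctan2(v[:,1].mean(),v[:,0].mean())
    hsv=cv2.cvtColor(im,cv2.COLOR_BGR2HSV)
    p=(R>118)&(R<175)&(z>7)&(z<18)&(np.abs(np.arctan2(y-c[1],x-c[0])-.2)<.4)
    q=np.stack([x,y],-1)[p]-c
    pa=np.arctan2(q[:,1].mean(),q[:,0].mean()) if len(q) else np.nan
    print(name,"centre",c.round(1),"R",f.x[2].round(1),"nrim",len(rim),"pointer",round(pa,4),len(q),q.mean(0).round(1) if len(q) else '',"notch",round(na,4),low.sum(),"diff",round(na-pa,4))
    return im,c,pa,na
E
python3 - <<'E'
from h import *
ctrl.move_ptp([400,60,300],down(RYAW-PI/2)); stone_state("top")
ctrl.move_ptp([500,-222,380],down(-PI/2)); 
i=ctrl.camera_info("wrist"); print(-i["R"].T@i["t"])
im=stone_state("wrist")[0]; cv2.imwrite("pics/w1.png",im); print(ctrl.read_clock())
E
```

```text
top centre [ 502.7 -221.7] R 110.1 nrim 85 pointer 0.1965 81 [139.3  27.7] notch 2.2405 106 diff 2.044
[ 572.95992437 -221.66302844  537.92182294]
wrist centre [ 503.9 -221.8] R 110.4 nrim 85 pointer 0.1963 204 [139.9  27.8] notch 2.2583 109 diff 2.062
36.5333
```

View pics/w1.png

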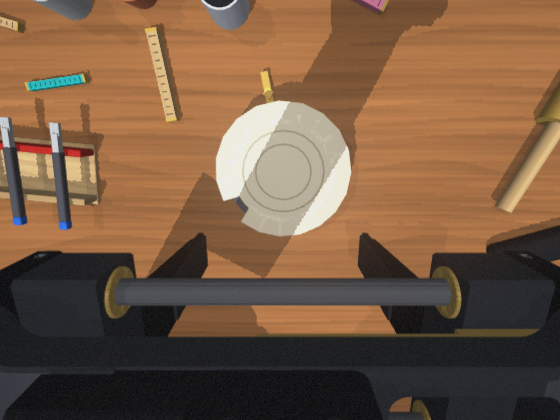

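The stone is clear, with the notch at about (235,200) and the pointer at (267,85). The two cameras agree to within 0.02 rad: the stone must turn about -2.05 rad. I'll put the closed fingers in the notch and sweep slowly clockwise.

```bash
cat >> h.py <<'E'
C=np.array([503.4,-221.8]); PA=0.1964
def arc(a0,a1,r=100,step=0.1,speed=20,ztip=34,zup=110):
    z=ztip+ctrl.finger_overhang
    P=lambda a,z:[*(C+r*ax(a)),z]
    ctrl.close_gripper(10)
    ctrl.move_ptp(P(a0,zup+30),down(a0)); ctrl.movel(P(a0,zup-30),max_speed=100)
    if ctrl.movel(P(a0,z),max_speed=20,threshold=4):
        print("hit on way down",ctrl.read_tool_pos()); ctrl.movel(P(a0,zup),max_speed=60); return
    f0=np.array(ctrl.read_wrist_force()); fm=0
    N=max(1,int(np.ceil(abs(a1-a0)/step)))
    for a in np.linspace(a0,a1,N+1)[1:]:
        if ctrl.movel(P(a,z),down(a),max_speed=speed,threshold=9): print("force stop at",round(a,3)); break
        fm=max(fm,np.linalg.norm(np.array(ctrl.read_wrist_force())-f0))
    print("max step force",round(fm,1))
    b=a-0.02*np.sign(a1-a0)   # back off the wall before lifting
    ctrl.movel(P(b,z),down(b),max_speed=20); ctrl.movel(P(b,zup),max_speed=80)
E
python3 - <<'E'
from h import *
arc(2.25,PA-0.057+0.02)
ctrl.move_ptp([500,-222,380],down(-PI/2)); stone_state("wrist")
ctrl.move_ptp([400,60,300],down(-PI/2)); stone_state("top"); print(ctrl.read_clock())
E
```

```text
max step force 2.7
wrist centre [ 504.1 -221.9] R 110.2 nrim 85 pointer 0.1961 206 [139.9  27.8] notch 0.2146 207 diff 0.0185
top centre [ 502.5 -221.6] R 110.0 nrim 86 pointer 0.1983 80 [139.8  28.1] notch 0.1407 79 diff -0.0576
61.4167
```

The cameras disagree because the notch floor is seen obliquely. I'll measure in the stone's top plane instead.

```bash
cat >> h.py <<'E'
def notch(name,save=None):
    info=ctrl.camera_info(name); im,d=ctrl.get_image(name); W=cloud(name,d,info)
    K=info["intrinsics"]; o=-info["R"].T@info["t"]
    v,u=np.mgrid[0:420:.25,0:560:.25]
    ray=np.stack([(u-K[0,2])/K[0,0],(v-K[1,2])/K[1,1],np.ones_like(u)],-1)@info["R"]
    X=o+ray*((60-o[2])/ray[...,2])[...,None]
    z=W[...,2]; bad=np.repeat(np.repeat(~(z>50),4,0),4,1)
    # (sub-pixel grid: shift by half pixel block)
    bad=np.roll(bad,(-2,-2),(0,1))
    q=X[...,:2]-stone_c[name]; R=np.hypot(q[...,0],q[...,1])
    m=bad&(R>88)&(R<104)&np.isfinite(X[...,0])
    a=np.arctan2(q[...,1],q[...,0])[m]
    med=np.median(a); a=a[np.abs(a-med)<.35]
    edges=np.percentile(a,[1,99])
    print(name,"notch",a.mean().round(4),"edges mid",edges.mean().round(4),"width",np.ptp(edges).round(3),"rel pointer",(a.mean()-PA).round(4),"out:",m.sum()-len(a))
    if save: cv2.imwrite(save,im)
stone_c={"top":np.array([502.6,-221.7]),"wrist":np.array([504.,-221.9])}
E
python3 - <<'E'
from h import *
notch("top")
ctrl.move_ptp([500,-222,380],down(-PI/2)); notch("wrist","pics/w2.png")
im=cv2.imread("pics/w2.png"); cv2.imwrite("pics/w2c.png",cv2.resize(im[40:260,160:400],None,fx=2.5,fy=2.5))
print(ctrl.read_clock())
E
```

```text
top notch 0.2156 edges mid 0.2092 width 0.377 rel pointer 0.0192 out: 162
wrist notch 0.2054 edges mid 0.2038 width 0.379 rel pointer 0.009 out: 261
62.7
```

View pics/w2c.png

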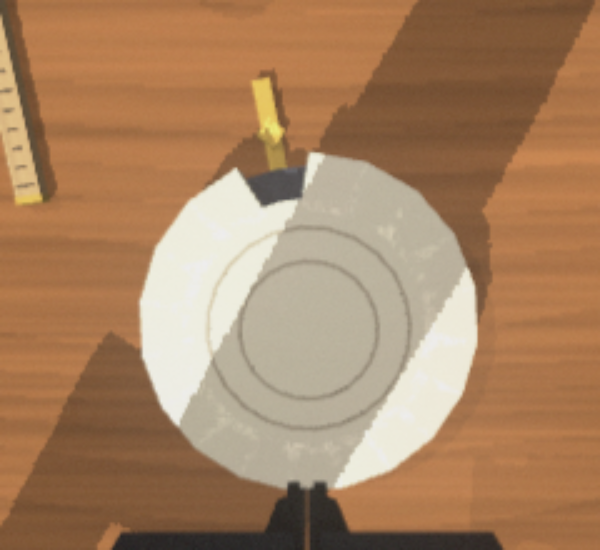

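Measured in the top plane, both cameras put the notch 0.01–0.02 rad from the pointer line (tolerance about 0.057). The crop confirms it: notch at (277,185), pointer at (270,120). No further push is needed, so the rule is next.

Run:
```python
from h import *
ctrl.move_ptp([400,60,300],down(-PI/2))
B=[b for s,b in bars("rule") if b["L"]>125 and b["c"][1]>-150]; 
for b in B: print(b)
b=B[0]
pick(b["c"],float(b["yaw"]),0,force=30,tip=4,h=190)
place(C,PA,60,tip=4,h=170)
ctrl.move_ptp([400,200,300],down(-PI/2))
im,d,W=snap("top"); cv2.imwrite("pics/end.png",im)
for q in ("rule","chisel_a"):
    for r in ctrl.trace("top",q): print(q,rects(r["pixels"],W))
notch("top"); print(ctrl.read_finger_gap(),ctrl.read_clock())
```

```text
{'c': (655.2, -20.5), 'L': 142.6, 'w': 18.1, 'yaw': np.float64(0.136), 'z': 15.6, 'pix': (np.int64(278), np.int64(214)), 'n': 388}
pick hit False gap 17.471620912001484 17.975336844839205 F [-0.2  0.1  0.1]
gap before place 17.75375465182405
touch True [ 503.00956695 -221.63422744   74.91551725] gap 17.766540940265394
rule [{'c': (786.0, -314.9), 'L': 138.5, 'w': 20.2, 'yaw': np.float64(1.147), 'z': 14.9, 'pix': (np.int64(394), np.int64(165)), 'n': 443}]
rule [{'c': (743.3, 248.9), 'L': 97.9, 'w': 13.1, 'yaw': np.float64(1.268), 'z': 11.4, 'pix': (np.int64(174), np.int64(178)), 'n': 172}]
rule [{'c': (503.3, -220.9), 'L': 142.2, 'w': 19.4, 'yaw': np.float64(0.194), 'z': 75.2, 'pix': (np.int64(364), np.int64(274)), 'n': 604}]
rule [{'c': (646.8, 159.4), 'L': 100.8, 'w': 13.4, 'yaw': np.float64(-1.44), 'z': 11.1, 'pix': (np.int64(206), np.int64(216)), 'n': 242}]
chisel_a [{'c': (491.8, 151.3), 'L': 175.2, 'w': 13.7, 'yaw': np.float64(-0.097), 'z': 58.4, 'pix': (np.int64(203), np.int64(278)), 'n': 411}]
chisel_a [{'c': (507.5, 228.2), 'L': 158.7, 'w': 14.9, 'yaw': np.float64(-0.096), 'z': 58.3, 'pix': (np.int64(171), np.int64(273)), 'n': 404}]
chisel_a [{'c': (526.5, 304.5), 'L': 138.8, 'w': 15.6, 'yaw': np.float64(-0.091), 'z': 58.0, 'pix': (np.int64(139), np.int64(261)), 'n': 372}]
top notch 0.2221 edges mid 0.221 width 0.354 rel pointer 0.0257 out: 112
95.0521428889653 77.1667
```

View pics/end.png

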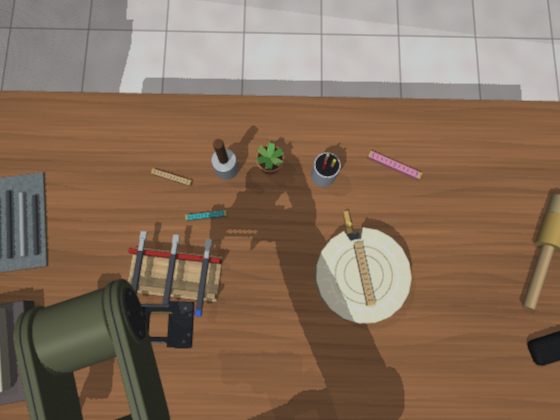

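The rule lies on the stone at (364,274) in line with the notch and pointer. The chisels are still on the rest, partly hidden by the arm. One last wrist check of the notch, then I'll hand in.

Run:
```python
from h import *
ctrl.move_ptp([500,-222,380],down(-PI/2)); notch("wrist"); stone_state("wrist")
ctrl.move_ptp([400,0,300],down(-PI/2)); ctrl.wait(0.5)
print([x for s,x in bars("chisel_a") if s>.5])
ctrl.job_done()
```

```text
wrist notch 0.2077 edges mid 0.2103 width 0.376 rel pointer 0.0113 out: 86
wrist centre [ 503.9 -221.8] R 110.3 nrim 86 pointer 0.1963 201 [140.   27.8] notch 0.2138 206 diff 0.0175
[{'c': (499.9, 229.1), 'L': 179.3, 'w': 15.2, 'yaw': np.float64(-0.091), 'z': 58.1, 'pix': (np.int64(170), np.int64(275)), 'n': 504}, {'c': (491.8, 151.5), 'L': 179.7, 'w': 14.4, 'yaw': np.float64(-0.096), 'z': 58.1, 'pix': (np.int64(203), np.int64(279)), 'n': 556}, {'c': (506.9, 306.0), 'L': 178.3, 'w': 15.7, 'yaw': np.float64(-0.089), 'z': 58.0, 'pix': (np.int64(137), np.int64(271)), 'n': 594}]
the job is handed in; nothing more can be done
```

I finished all three steps in order and handed the job in; no verdict is reported. The three chisels present (two on the stone, one on the bench) went onto the rest first. I then turned the stone about -2.05 rad with the closed fingers in its notch; the force readings, taken between steps, peaked at 2.7 N. Last, I laid the boxwood rule on the stone.

**Last checks:**
- **Chisels:** all three lie across both rails with blades on the red side, within about 1 mm of the rest's midline and 0.01 rad of square.
- **Notch:** it is 0.011 rad off the pointer line by the wrist camera and 0.026 rad by the top camera. That is about 1–3 mm at the notch, against the 6 mm limit.
- **Rule:** it lies flat, within about 1 mm of the stone's centre and 0.01 rad of the pointer line.

**Disagreements and surprises:**
- An early notch reading differed between the cameras (-0.058 and +0.019 rad) because they saw the notch floor at an angle. Measuring in the plane of the stone's top face resolved it to the values above.
- The rule was knocked aside during the run, so I located it again before picking it up.

The seedling, mallet and pencil tin look unmoved in the last picture; I did not measure them again.

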